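# Hang the paint caddy in front of the scanner and scan it

### The job

Book out the paint caddy: hang it by its arch handle on the hook of the check-out station, with its label panel facing the scanner's window, and let it hang still. Then squeeze the scanner's trigger fully in, keep it in for about a second, and let it spring back, leaving the caddy hanging on the hook. Do not disturb the bottle, mug, pen cup or stapler.

Things in the scene. Friction and masses are not known exactly. Their poses are not given: they have to be found in the camera images.
- station: Fixed check-out station: grey base plate 220 (x) x 320 (y) x 10 mm, y from -150 to +170. Origin on the table under it, z up. Its -y half carries a white pistol-grip scanner held on its side, its +y half a steel hook on a post (14 mm thick, at x = 98, y = 110, up to z = 160). The scanner's trigger is on the +y side of its grip.
- window (a point): Centre of the scanner's dark window, 85 mm above the table, looking to the station's +y; axes as the station's. The head behind it lies along y: station x from -6 to 46, y from -105 to +6, z 52 to 118 mm.
- hook_seat (a point): On the top of the hook's level bar, 160 mm above the table, at station x = 20, y = 110; axes as the station's. The bar, 10 mm thick, runs along x from the post (78 mm to +x) to an upturned tip (44 mm to -x). The caddy's handle rests here, across the bar; it has some 35 mm of play to either side, till the tip or till the caddy's body meets the post.
- hook_tip (a point): Highest point of the upturned end of the hook, 20 mm above the top of the level bar, 44 mm to -x of hook_seat. Open to -x.
- trigger (a joint): Angle of the dark trigger, rad: 0 released (sprung out), 0.32 fully squeezed. Blade 58 long, 24 tall, 8 mm thick, hinged about a vertical axis at station x = -10, y = -42 mm; it runs to -x beside the grip, centred at z = 85, and its free end swings to -y towards the grip. About 8 N at trigger_face squeezes it fully.
- trigger_face (a point): On the trigger blade's outer (+y) face, 40 mm from the hinge, mid-height (z = 85 mm); moves with the blade about 13 mm to -y when fully squeezed. Released, it lies about 61 mm from grip_back across the grip; squeezed about 49 mm.
- grip_back (a point): On the back (-y) face of the fixed grip, across from the trigger, mid-height (z = 85 mm), at station x = -50; axes as the station's. The grip is a level bar 36 (y) x 30 (z) mm that sticks out of the scanner's head to -x: station x from -3 to -102, y from -93 to -57, z from 70 to 100.
- caddy: Loose grey plastic carrier, 90 (x) x 120 (y) mm, six paint jars with yellow lids fixed in it (tops at 56 mm); about 0.3 kg. A fixed arch handle spans it along y: legs at y = -61 and +61; top bar 10 x 10 mm in section, 118 to 128 mm above the underside. Clear opening under the bar 118 wide, 62 mm high. Origin under its centre, z up.
- handle_mid (a point): Middle of the underside of the caddy's handle bar, 118 mm above the caddy's underside; axes as the caddy's (bar along y).
- label (a point): Middle of the sloping label panel (60 x 46 mm, white paper) outside the -y end of the caddy, 75 mm from its centre, 30 mm above its underside; it sticks out to 85 mm from the caddy's centre.
- bottle: Bystander: white closed bottle, 64 mm across, 180 mm tall. Origin under its centre.
- mug: Bystander: white mug, 76 mm across, 90 mm tall, with side handle. Origin under its centre.
- pen_cup: Bystander: black pen cup, 68 mm across, 95 mm tall, pens to 140 mm. Origin under its centre.
- stapler: Bystander: black stapler, 36 (x) x 140 (y) x 36 mm, lying flat. Origin under its centre.
Things that resemble listed ones, but are neither listed nor needed, are in the scene too. What is shaped like the caddy but green is not meant.

How it is judged:
On the way, in this order (a step that is already met when the one before it is completed fails the run):
1. the caddy hangs by its handle on the hook, label towards the scanner, let go and still (x of handle_mid in the frame of hook_seat between -0.042 and 0.075 m and y of handle_mid in the frame of hook_seat between -0.03 and 0.03 m and z of handle_mid in the frame of hook_seat between -0.008 and 0.01 m and y of label in the frame of station below 0.09 m and angle between the y axis of caddy and the y axis of station, either way round below 0.35 rad and angle between caddy's own z axis and vertical below 0.3 rad and contact force between caddy and station above 0.8 N and linear speed of caddy below 0.05 m/s and contact force between caddy and the fingers below 0.1 N), for 0.3 s.
2. the trigger is squeezed fully in and kept in (value of joint trigger above 0.26 rad), for 0.5 s.
3. the trigger has sprung back (value of joint trigger below 0.04 rad), for 0.1 s.
At the end, for the whole second after the job is handed in: Caddy hangs still by its handle on the hook bar (middle within 30 mm sideways, -8 to +10 mm in height), label end to the scanner within 20 degrees, tilted under 17 degrees, untouched; the trigger, earlier kept past 0.26 rad for 0.5 s, is back under 0.04 rad (all of step 1 and value of joint trigger below 0.04 rad).
It fails at once if a bystander is shifted by over 30 mm or tipped over (distance of any of bottle, mug, pen_cup, stapler from where it was at the start of the episode above 0.03 m or angle between any of bottle, mug, pen_cup, stapler's own z axis and vertical above 0.5 rad).
It also fails if it takes over 72 s, if anything falls off the work surface, if the arm or the gripper's body presses on something with over 40 N, if the wrist force passes 120 N, or if a joint passes its speed limit or range.

### The arm

A 7-joint arm with a two-finger parallel gripper is mounted at the origin on the work surface. World frame = base frame: x ahead of the robot, y to its left, z up, the work surface at z = 0. Lengths are in m, angles in rad, forces in N, time in s.
With the tool pointing down it reaches from about 0.35 to 0.9 m from the base axis. Payload 8.1 kg.
Tool frame: the origin (TCP) lies between the finger pads; the fingertips stand 14 mm ahead of it and the grasp point (between the pads) lies 5 mm behind it; z points along the fingers, y is the line along which they close (so a half turn about z gives the same grasp; the last joint's range is limited). The gripper opens to 85 mm and grips with 20 to 120 N. Pads are 22 mm wide; open, the fingers measure 114 mm over their backs; the gripper's body (76 mm by 85 mm) begins 54 mm behind the grasp point. The pads swing forward as they close: fully open they stand 13 mm farther back than shut.
Start: joints at [1.149, 0.434, 0.025, 1.573, -0.012, 1.134, -0.075], TCP at [0.196, -0.594, 0.245] pointing down, gripper open.
Joint ranges: [-2.62, 2.62], [-0.44, 2.09], [-1.27, 1.32], [0.08, 2.57], [-1.32, 4.46], [0.12, 2], [-2.74, 2.74]. Speed limits (rad/s): [2.22, 2.22, 3.01, 3.01, 3.14, 3.14, 3.14].

### API

Orientations are given as [roll, pitch, yaw] about the fixed x, y, z axes, in that order (R = Rz(yaw) Ry(pitch) Rx(roll)).
In Python, from cell import robot gives the robot as it stands.
- The arm moves only by the shell command python3 -m creep 'ROWS' [FORCE]. ROWS is text: rows parted by semicolons, each of 5 numbers parted by spaces: the opening, from -1 (shut) to 1 (fully open), then the shift along the tool's x, y, z in m, then the turn about the tool's z in rad. In form: hand tx ty tz yaw; .... A call has 1 to 12 rows; each row shifts and turns the commanded pose from where the row before left it, along the tool's axes as they then stand; what a row does not reach is not made up. A row lasts 1/12 s, in which the tool goes at most 41.7 mm and 7.16 degrees, less where a joint would pass 70% of its speed; a pose out of reach is approached as far as the arm can. A call is refused whole if a number of a shift passes 0.0417 or a number of a turn 0.125, either way. A call with a gripper value outside its range is refused whole. The fingers move at their own pace and stop on an object; FORCE is the grip in N (left out, the last holds). Time passes only in rows, so rows that do not move let the fingers close. It gives the time, the measured TCP pose, the force, the opening and the grip force at its end, in the units of the state.
- robot.state(): the state, without advancing time (a new reading comes with each control period).
- robot.capture(name): name is "scene" or "top"; returns the picture (420x560x3 uint8, blue, green, red); there is no depth.
- robot.camera_info(name): a dict with "fx", "fy", "cx", "cy" (pixels), "k1" (the pictures are not rectified: a ray, as slopes to the right and down, at radius r is drawn at 1 + k1 r^2 times it, then the intrinsics apply), "rvec" (rotation vector, rad) and "tvec" (3), from world to camera coordinates, as OpenCV has them. Camera axes: x right, y down, z forward; pixel columns grow to the right and rows downward; lengths in m; the calibration is good to about 2 mm. A picture is of the moment at which its call begins. camera_info takes no time and is no camera call.
- robot.close_job(): hands the job in; it is judged then, once.
Trained networks look in the newest picture that a camera, given by its name, has taken for a name from the list of things; names that differ only in an ending like _2 or _b are one class to them, and where a whole thing is asked for, a point or a joint stands for the part that bears it (a point fixed in the world has none). Each returns a list of dicts, best first, with "p" (0 to 1); they miss things now and then, are a little off and sometimes report something else, mostly with a low value. They report only what shows in the picture. A call takes as long as a camera call. They do not tell look-alikes from the thing itself.
- robot.outline_of(label, camera): "pixels" (420x560 bool, what is visible of it) and "box" ([centre column, centre row, width, height] in pixels, round what is visible of it).
- robot.place_of(label, camera): "pixel" ([column, row] in pixels: a listed point, or the origin of a listed thing).
The state is a dict: "time": time; "qpos": joint angles; "dq": joint speeds; "effort": joint torques, N m; "eef_pos": TCP position; "orientation": TCP orientation; "ft_force": force on the tool from outside, world axes, zero at the start; "moment": the same for the moment, N m; "opening": finger opening in m; "finger_force": force on a finger pad.
Only numpy, scipy, OpenCV 4.12 (cv2) and the standard library are available. Lean on these libraries where they do the work, as an engineer would, in place of code of your own. Each camera call takes 0.05 s, during which the arm holds its last target. There are 200 camera calls.

## Working session

There is one attempt and no reset: what is moved stays moved. The work goes in short steps, Python scripts to look and compute and a shell command to move; the robot and the scene stay as the last step left them, time stands still between calls to the robot, and variables do not carry over. Pictures are saved under pics/ and viewed, at most 10 in all, crops included, and the job is handed in when it is done.

```bash
ls; mkdir -p pics; cat > h.py <<'E'
import numpy as np,cv2
from cell import robot
def cam(n):
    c=robot.camera_info(n);R=cv2.Rodrigues(np.array(c['rvec'],float))[0];return c,R,np.array(c['tvec'],float).ravel()
def ray(n,px):
    c,R,t=cam(n);d=np.array([(px[0]-c['cx'])/c['fx'],(px[1]-c['cy'])/c['fy']]);u=d.copy()
    for _ in range(20):u=d/(1+c['k1']*(u@u))
    v=R.T@np.array([u[0],u[1],1]);return -R.T@t,v/np.linalg.norm(v)
def atz(n,px,z):
    o,v=ray(n,px);return o+v*(z-o[2])/v[2]
def proj(n,P):
    c,R,t=cam(n);p=R@np.array(P)+t;u=p[:2]/p[2];u=u*(1+c['k1']*(u@u));return np.array([c['fx']*u[0]+c['cx'],c['fy']*u[1]+c['cy']])
def tri(p1,p2,n1='scene',n2='top'):
    o1,v1=ray(n1,p1);o2,v2=ray(n2,p2);s=np.linalg.lstsq(np.array([v1,-v2]).T,o2-o1,rcond=None)[0]
    a=o1+v1*s[0];b=o2+v2*s[1];return (a+b)/2,np.linalg.norm(a-b)
E
python3 - <<'E'
from h import *
np.set_printoptions(precision=3,suppress=True)
for n in('scene','top'):
    im=robot.capture(n);cv2.imwrite(f'pics/{n}0.png',im);c,R,t=cam(n);print(n,c['fx'],'pos',-R.T@t,'fwd',R[2])
    for l in['station','window','hook_seat','hook_tip','trigger_face','grip_back','caddy','handle_mid','label','bottle','mug','pen_cup','stapler']:
        print(l,[(np.round(d['pixel'],1).tolist(),round(d['p'],2)) for d in robot.place_of(l,n)[:3]])
print(robot.state())
E
```

```text
pics
scene 531.9088396773666 pos [1.101 0.499 1.336] fwd [-0.427 -0.378 -0.822]
station [([351.1, 311.1], 0.57)]
window [([355.9, 303.2], 0.71)]
hook_seat [([396.4, 306.1], 0.56)]
hook_tip [([407.1, 285.0], 0.85)]
trigger_face [([214.5, 224.8], 0.57), ([283.6, 283.1], 0.47), ([351.9, 280.1], 0.46)]
grip_back [([322.6, 268.9], 0.72)]
caddy [([230.1, 164.7], 0.96), ([286.6, 182.6], 0.71), ([215.1, 221.9], 0.68)]
handle_mid [([229.2, 139.3], 0.85), ([206.8, 201.4], 0.72), ([287.7, 159.7], 0.68)]
label [([209.6, 150.6], 0.88), ([264.5, 177.5], 0.62)]
bottle [([250.0, 216.9], 0.86)]
mug [([175.4, 226.0], 0.77)]
pen_cup [([251.3, 214.0], 0.68)]
stapler [([383.7, 266.2], 0.6)]
top 416.8550081012746 pos [ 0.258 -0.046  1.301] fwd [ 0.198  0.006 -0.98 ]
station [([188.1, 208.4], 0.72), ([338.2, 189.5], 0.3)]
window [([178.4, 199.5], 0.8)]
hook_seat [([139.5, 201.9], 0.96)]
hook_tip [([136.4, 212.5], 0.86)]
trigger_face [([196.9, 215.7], 0.6)]
grip_back [([215.9, 205.4], 0.8)]
caddy [([380.3, 253.0], 0.86), ([338.0, 192.5], 0.81), ([324.1, 278.5], 0.62)]
handle_mid [([327.6, 276.1], 0.71), ([390.3, 251.4], 0.65), ([346.6, 182.9], 0.63)]
label [([407.3, 248.6], 0.59), ([338.7, 259.8], 0.57)]
bottle [([322.5, 216.9], 0.87)]
mug [([367.5, 167.8], 0.98)]
pen_cup [([250.3, 190.5], 0.82), ([363.1, 167.0], 0.41)]
stapler [([184.5, 261.1], 0.82)]
{'time': 1.4, 'qpos': array([ 1.149,  0.435,  0.025,  1.573, -0.012,  1.134, -0.075]), 'dq': array([ 0.   , -0.   ,  0.   ,  0.002, -0.001, -0.001,  0.   ]), 'effort': array([  0.   , -67.027,   1.024, -31.655,   0.015,   0.002,  -0.   ]), 'eef_pos': array([ 0.196, -0.594,  0.245]), 'orientation': array([-3.142,  0.   ,  0.319]), 'ft_force': array([ 1.154,  0.001, -0.302]), 'moment': array([ 0.009, -0.023,  0.046]), 'finger_force': 0.0, 'opening': 0.08561682924338658}
```

View pictures.

View pics/scene0.png

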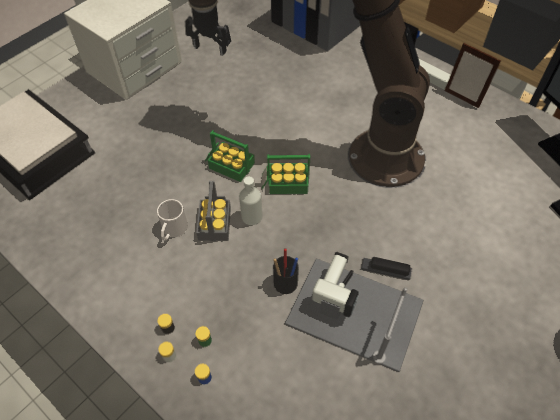

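View pics/top0.png

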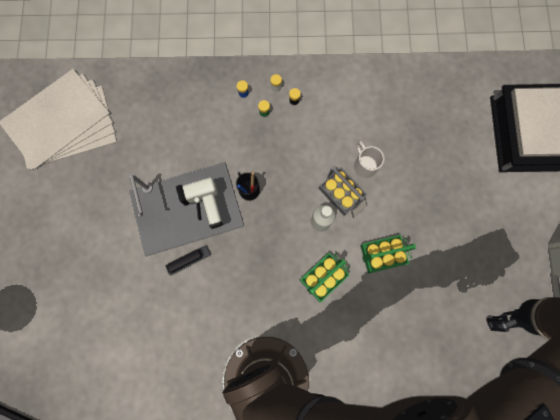

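```bash
python3 - <<'E'
import cv2,numpy as np
s=cv2.imread('pics/scene0.png');t=cv2.imread('pics/top0.png')
R=lambda im,x0,y0,w,h:cv2.resize(im[y0:y0+h,x0:x0+w],(400,300),interpolation=cv2.INTER_CUBIC)
cv2.imwrite('pics/crop1.png',np.vstack([np.hstack([R(s,180,175,80,60),R(t,302,162,80,60)]),np.hstack([R(s,280,250,152,114),R(t,125,155,128,96)])]))
E
```

```text
(no output)
```

View pics/crop1.png

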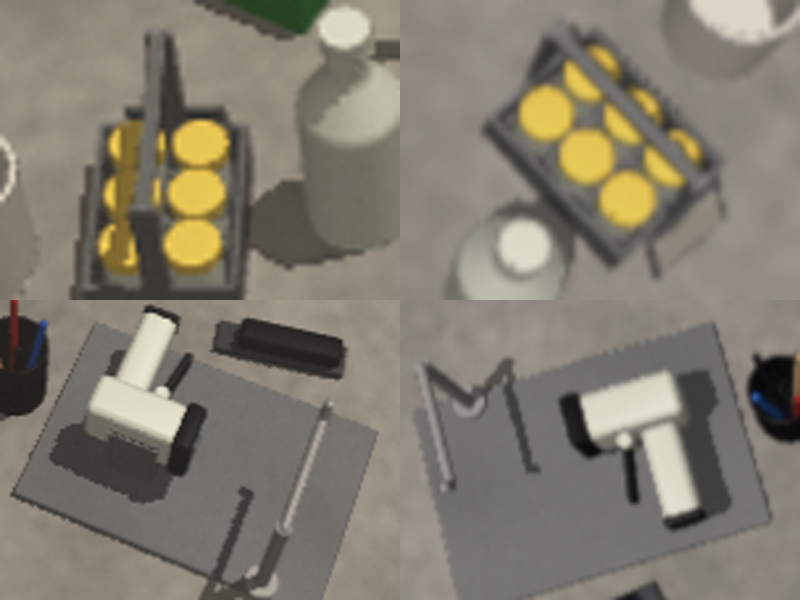

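```bash
cat > fit.py <<'E'
from h import *
from scipy.optimize import least_squares
np.set_printoptions(precision=4,suppress=True)
def T(q,P):
    c,s=np.cos(q[2]),np.sin(q[2]);return np.array([q[0]+c*P[0]-s*P[1],q[1]+s*P[0]+c*P[1],P[2]])
def fit(obs,q0):
    f=lambda q:np.concatenate([proj(n,T(q,P))-px for n,px,P in obs])
    r=least_squares(f,q0,loss='soft_l1',f_scale=1.5);print(r.x);
    for o,e in zip(obs,f(r.x).reshape(-1,2)):print(o[0],o[2],e.round(1))
    return r.x
E
python3 - <<'E'
from fit import *
for n in('scene','top'):
    pass
print('handle ends',tri((209.2,218),(334,168)),tri((211,182.6),(364,196)))
print('tip',tri((404.6,289.9),(141,214.8)))
print('window',tri((355.9,303.2),(178.4,199.5)),'gripback',tri((322.6,268.9),(215.9,205.4)))
s=[('scene',(284.6,324.1),(.11,-.15,.01)),('scene',(316.9,258.4),(-.11,-.15,.01)),('scene',(423.2,299.4),(-.11,.17,.01)),
('top',(224.8,162.4),(.11,-.15,.01)),('top',(243.4,226),(-.11,-.15,.01)),('top',(147,254),(-.11,.17,.01)),
('scene',(404.6,289.9),(-.024,.11,.18)),('top',(141,214.8),(-.024,.11,.18)),('scene',(355.9,303.2),(.02,.006,.085)),('top',(178.4,199.5),(.02,.006,.085))]
qs=fit(s,[.5,.2,0.2])
c=[('scene',(209.2,218),(0,.061,.123)),('scene',(211,182.6),(0,-.061,.123)),('top',(334,168),(0,.061,.123)),('top',(364,196),(0,-.061,.123))]
qc=fit(c,[.5,-.2,-.7])
for l,z in[('bottle',0),('mug',0),('pen_cup',0),('stapler',0)]:
    for n in('top',):
        print(l,atz(n,{'bottle':(322.5,216.9),'mug':(367.5,167.8),'pen_cup':(250.3,190.5),'stapler':(184.5,261.1)}[l],0))
for l,a,b in[('bottle',(250,216.9),(322.5,216.9)),('mug',(175.4,226),(367.5,167.8)),('stapler',(383.7,266.2),(184.5,261.1))]:print(l,tri(a,b))
for k,P in dict(seat=(.02,.11,.16),tip=(-.024,.11,.18),tf=(-.05,-.036,.085),gb=(-.05,-.093,.085)).items():print(k,T(qs,P))
E
```

```text
handle ends (array([ 0.6069, -0.2059,  0.1176]), np.float64(0.005126174016872947)) (array([ 0.5191, -0.2872,  0.1251]), np.float64(0.0066661079330667585))
tip (array([0.4668, 0.3376, 0.1691]), np.float64(0.0015437212201114107))
window (array([0.5301, 0.2543, 0.0807]), np.float64(0.006218811098440976)) gripback (array([0.5106, 0.1351, 0.0941]), np.float64(0.016708856889179523))
[0.5211 0.2409 0.287 ]
scene (0.11, -0.15, 0.01) [ 0.2 -1.4]
scene (-0.11, -0.15, 0.01) [-0.6 -1. ]
scene (-0.11, 0.17, 0.01) [ 1.2 -0.4]
top (0.11, -0.15, 0.01) [ 0.1 -1.3]
top (-0.11, -0.15, 0.01) [ 0.6 -0.6]
top (-0.11, 0.17, 0.01) [-2.4  1.8]
scene (-0.024, 0.11, 0.18) [ 1.2 -1.5]
top (-0.024, 0.11, 0.18) [-2.3 -0.6]
scene (0.02, 0.006, 0.085) [-1.2  1.2]
top (0.02, 0.006, 0.085) [ 1.3 -3.6]
[ 0.5631 -0.2461 -0.8072]
scene (0, 0.061, 0.123) [-0.7 -0.9]
scene (0, -0.061, 0.123) [-1.3 -0.1]
top (0, 0.061, 0.123) [-1.2 -0.1]
top (0, -0.061, 0.123) [-0.7  0.8]
bottle [ 0.4832 -0.1816  0.    ]
mug [ 0.6422 -0.3324  0.    ]
pen_cup [0.5725 0.0469 0.    ]
stapler [0.3502 0.2513 0.    ]
bottle (array([ 0.4798, -0.1778,  0.0094]), np.float64(0.006441110276917606))
mug (array([ 0.6436, -0.3331, -0.0067]), np.float64(0.0017934964822289097))
stapler (array([0.3542, 0.2388, 0.0186]), np.float64(0.01940307169621229))
seat [0.5092 0.3521 0.16  ]
tip [0.467  0.3396 0.18  ]
tf [0.4834 0.1922 0.085 ]
gb [0.4995 0.1376 0.085 ]
```

Candidates: green carriers at scene (230,165) and (287,182), grey one at (215,222) / top (338,192). Only the grey one is the caddy, and the crop confirms it: the label panel is at its lower-right end in the top view, about (358,210). The station plate, scanner and hook are consistent with the fit. Moving over the handle, 35 mm off centre on the end away from the label.

```bash
python3 -m creep '1 0 0 -0.005 -0.111;1 0 0 -0.005 -0.111;1 0 0 -0.005 -0.111;1 0 0 -0.005 -0.112;1 0.035 0 0 0;1 0.035 0 0 0;1 0.035 0 0 0;1 0.035 0 0 0;1 0.035 0 0 0;1 0.035 0 0 0;1 0.035 0 0 0;1 0.035 0 0 0' 60; python3 -m creep '1 0.035 0 0 0;1 0.035 0 0 0;1 0.035 0 0 0;1 0.035 0 0 0;1 0.035 0 0 0;1 0.035 0 0 0;1 0.035 0 0 0;1 0.01 0 0 0;1 0 0 0 0;1 0 0 0 0'
```

```text
time: 2.4
eef_pos: [0.3991, -0.3986, 0.2656]
orientation: [3.141, 0.0, 0.764]
ft_force: [-0.5, -2.0, -0.1]
opening: 0.0855
finger_force: 0.0
time: 3.23
eef_pos: [0.5824, -0.2232, 0.265]
orientation: [-3.141, 0.001, 0.765]
ft_force: [-0.4, -0.8, 0.8]
opening: 0.0853
finger_force: 0.0
```

```bash
python3 -m creep '1 0.005 0.003 0.02 0;1 0 0 0.025 0;1 0 0 0.025 0;1 0 0 0.02 0;1 0 0 0 0;1 0 0 0 0'; python3 - <<'E'
from h import *
t=robot.capture('top');s=robot.capture('scene')
R=lambda im,x0,y0,w,h:cv2.resize(im[y0:y0+h,x0:x0+w],(400,300),interpolation=cv2.INTER_CUBIC)
cv2.imwrite('pics/g1.png',np.hstack([R(s,150,130,120,90),R(t,290,150,120,90)]))
E
```

```text
time: 3.73
eef_pos: [0.5865, -0.2238, 0.1749]
orientation: [-3.14, 0.002, 0.762]
ft_force: [-0.2, -0.8, 0.3]
opening: 0.0853
finger_force: 0.0
```

View pics/g1.png

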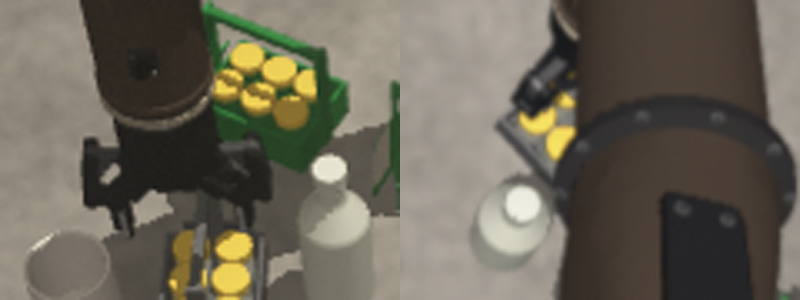

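Scene view (left): the open fingers straddle the handle bar at crop (200,240) roughly centrally, clear of mug and bottle. Descend and grip.

```bash
python3 -m creep '1 0 0 0.02 0;1 0 0 0.02 0;1 0 0 0.017 0;1 0 0 0 0;1 0 0 0 0;-1 0 0 0 0;-1 0 0 0 0;-1 0 0 0 0;-1 0 0 0 0;-1 0 0 0 0;-1 0 0 0 0;-1 0 0 0 0' 80;  python3 -m creep '-1 0 0 0 0;-1 0 0 0 0;-1 0 0 0 0;-1 0 0 0 0' 80
```

```text
time: 4.83
eef_pos: [0.5879, -0.2223, 0.1184]
orientation: [3.141, 0.0, 0.764]
ft_force: [0.3, -1.0, -3.0]
opening: 0.0084
finger_force: 78.3
time: 5.17
eef_pos: [0.588, -0.2221, 0.1183]
orientation: [-3.142, -0.0, 0.764]
ft_force: [-0.3, 0.6, 0.5]
opening: 0.0085
finger_force: 78.7
```

```bash
python3 -m creep '-1 0 0 -0.01 0;-1 0 0 -0.015 0;-1 0 0 -0.025 0;-1 0 0 -0.025 0;-1 0 0 -0.025 0;-1 0 0 -0.025 0;-1 0 0 -0.025 0;-1 0 0 -0.025 0;-1 0 0 -0.025 0;-1 0 0 0 0;-1 0 0 0 0;-1 0 0 0 0' 80
```

```text
time: 6.17
eef_pos: [0.5873, -0.2221, 0.3173]
orientation: [-3.14, 0.001, 0.764]
ft_force: [-1.0, -0.4, -3.6]
opening: 0.0085
finger_force: 78.2
```

```bash
python3 -m creep '-1 0 0 -0.03 0;-1 0 0 0 -0.07;-1 0 0 0 -0.1;-1 0 0 0 -0.11;-1 0 0 0 -0.12;-1 0 0 0 -0.12;-1 0 0 0 -0.12;-1 0 0 0 -0.12;-1 0 0 0 -0.12;-1 0 0 0 -0.11;-1 0 0 0 -0.104;-1 0 0 0 0'; python3 -m creep '-1 0.02 0 0 0;-1 0.025 0 0 0;-1 0.03 0 0 0;-1 0.03 0 0 0;-1 0.03 0 0 0;-1 0.03 -0.003 0 0;-1 0.03 -0.003 0 0;-1 0.03 -0.003 0 0;-1 0.03 -0.003 0 0;-1 0.03 -0.003 0 0;-1 0.03 -0.003 0 0;-1 0.03 -0.003 0 0'; python3 -m creep '-1 0.03 -0.003 0 0;-1 0.03 -0.003 0 0;-1 0.03 -0.003 0 0;-1 0.03 -0.003 0 0;-1 0.03 -0.003 0 0;-1 0.03 -0.003 0 0;-1 0.03 -0.003 0 0;-1 0.03 0 0 0;-1 0.02 0 0 0;-1 0.008 0 0 0;-1 0 0 0 0;-1 0 0 0 0'
```

```text
time: 7.17
eef_pos: [0.5871, -0.2222, 0.3462]
orientation: [-3.139, -0.002, 1.863]
ft_force: [-0.5, -1.3, -3.2]
opening: 0.0083
finger_force: 78.5
time: 8.17
eef_pos: [0.4688, 0.1037, 0.3473]
orientation: [-3.14, -0.0, 1.854]
ft_force: [0.0, 0.3, -4.1]
opening: 0.0084
finger_force: 78.5
time: 9.17
eef_pos: [0.3743, 0.353, 0.3475]
orientation: [-3.14, 0.001, 1.856]
ft_force: [0.8, -1.7, -3.0]
opening: 0.0083
finger_force: 78.5
```

```bash
python3 -m creep '-1 0 0 0.015 0;-1 0 0 0.025 0;-1 0 0 0.025 0;-1 0 0 0.025 0;-1 0 0 0.025 0;-1 0 0 0.02 0;-1 0 0 0.015 0;-1 0 0 0 0;-1 0 0 0 0;-1 0 0 0 0'; python3 - <<'E'
from fit import *
for n in('scene','top'):
    im=robot.capture(n);cv2.imwrite(f'pics/{n}1.png',im)
    for l in['handle_mid','label','hook_tip','hook_seat']:print(n,l,[(np.round(d['pixel'],1).tolist(),round(d['p'],2)) for d in robot.place_of(l,n)[:4]])
t=cv2.imread('pics/top1.png');s=cv2.imread('pics/scene1.png')
R=lambda im,x0,y0,w,h:cv2.resize(im[y0:y0+h,x0:x0+w],(400,400*h//w),interpolation=cv2.INTER_CUBIC)
cv2.imwrite('pics/g2.png',np.hstack([R(s,300,210,140,140),R(t,90,150,140,140)]))
E
```

```text
time: 10.0
eef_pos: [0.3751, 0.3534, 0.1992]
orientation: [3.141, -0.0, 1.856]
ft_force: [0.4, 0.7, -2.0]
opening: 0.0084
finger_force: 78.5
scene handle_mid [([226.1, 139.2], 0.9), ([415.1, 257.2], 0.67), ([283.3, 158.8], 0.63)]
scene label [([263.7, 173.6], 0.9), ([384.6, 263.6], 0.68), ([211.0, 152.0], 0.63), ([174.8, 224.8], 0.57)]
scene hook_tip [([407.8, 287.2], 0.71), ([350.7, 278.1], 0.67)]
scene hook_seat [([399.6, 309.4], 0.74)]
top handle_mid [([392.4, 253.3], 0.94), ([325.9, 276.1], 0.68)]
top label [([338.3, 258.2], 0.85), ([407.9, 247.1], 0.79), ([177.0, 241.5], 0.64)]
top hook_tip [([138.8, 213.3], 0.75)]
top hook_seat [([138.3, 197.0], 0.82)]
```

View pics/g2.png

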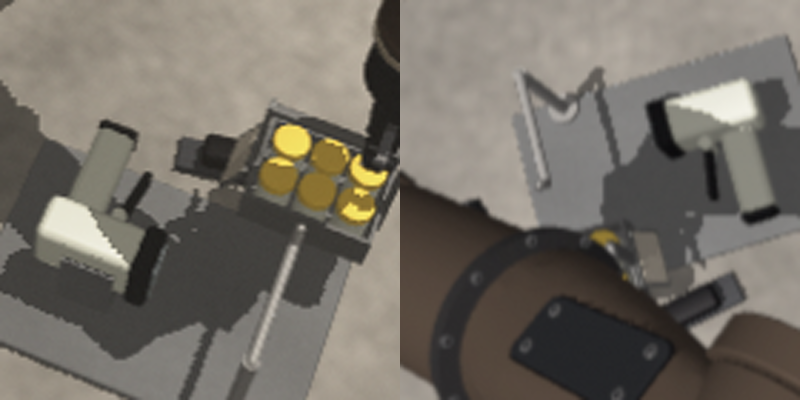

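```bash
python3 - <<'E'
from fit import *
a=tri((404.3,290.3),(140.3,214.8));b=tri((388.2,336.7),(132,175.2));print('tip',a,'post',b)
d=b[0]-a[0];print(np.arctan2(d[1],d[0]),np.linalg.norm(d))
q=[.5211,.2409,.287]
print('model tip',T(q,(-.024,.11,.18)),'post',T(q,(.098,.11,.16)))
# predicted label & lid points if caddy is level at gripper
g=robot.state();y=g['orientation'][2];p=g['eef_pos'];u=np.array([np.cos(y),np.sin(y)])
c=p[:2]-.035*u;print('caddy centre',c)
qc=[c[0],c[1],y-np.pi/2]
zb=p[2]+.005-.123
for P in[(0,-.075,.03),(0,-.061,.123),(-.045,-.06,.05),(.045,-.06,.05),(.045,.06,.05)]:
    w=T(qc,P);w[2]+=zb;print(P,proj('scene',w),(proj('scene',w)-[300,210])/.35,proj('top',w))
E
```

```text
tip (array([0.4674, 0.3385, 0.169 ]), np.float64(0.00074082233917999)) post (array([0.5851, 0.3742, 0.1534]), np.float64(0.0009129436733532886))
0.29390971423235446 0.12400362319081003
model tip [0.4669 0.3396 0.18  ] post [0.584  0.3741 0.16  ]
caddy centre [0.3841 0.3203]
(0, -0.075, 0.03) [384.6807 264.1768] [241.9449 154.7908] [177.4458 239.1538]
(0, -0.061, 0.123) [395.8469 247.7376] [273.8483 107.8218] [163.8139 236.5275]
(-0.045, -0.06, 0.05) [396.6099 248.8899] [276.0282 111.114 ] [174.5355 255.167 ]
(0.045, -0.06, 0.05) [385.9652 276.4687] [245.615  189.9106] [166.6705 224.8167]
(0.045, 0.06, 0.05) [431.6419 293.8562] [376.1198 239.5892] [125.4426 237.2983]
```

```bash
python3 -m creep '-1 -0.0046 0 0.003 0;-1 0 0.012 0 0;-1 0 0.015 0 0;-1 0 0.015 0 0;-1 0 0.015 0 0;-1 0 0.015 0 0;-1 0 0.015 0 0;-1 0 0.015 0 0;-1 0 0.015 0 0;-1 0 0.012 0 0;-1 0 0.005 0 0;-1 0 0 0 0'; python3 - <<'E'
from fit import *
s=robot.capture('scene');t=robot.capture('top')
for n in('scene','top'):
    for l in['handle_mid','label']:print(n,l,[(np.round(d['pixel'],1).tolist(),round(d['p'],2)) for d in robot.place_of(l,n)[:4]])
R=lambda im,x0,y0,w,h:cv2.resize(im[y0:y0+h,x0:x0+w],(400,400*h//w),interpolation=cv2.INTER_CUBIC)
cv2.imwrite('pics/g3.png',np.hstack([R(s,320,230,120,120),R(t,90,130,120,120)]))
E
```

```text
time: 11.5
eef_pos: [0.5055, 0.387, 0.1946]
orientation: [-3.141, 0.0, 1.856]
ft_force: [-0.0, -0.2, -3.2]
opening: 0.0086
finger_force: 78.5
scene handle_mid [([396.1, 302.7], 0.69), ([230.8, 139.4], 0.67), ([285.8, 159.0], 0.57), ([364.1, 305.5], 0.54)]
scene label [([364.9, 306.2], 0.75), ([208.9, 151.1], 0.65), ([263.3, 177.2], 0.61)]
top handle_mid [([325.1, 278.6], 0.7), ([390.2, 251.7], 0.55)]
top label [([407.3, 247.5], 0.82), ([341.5, 259.0], 0.62), ([170.2, 196.7], 0.53)]
```

View pics/g3.png

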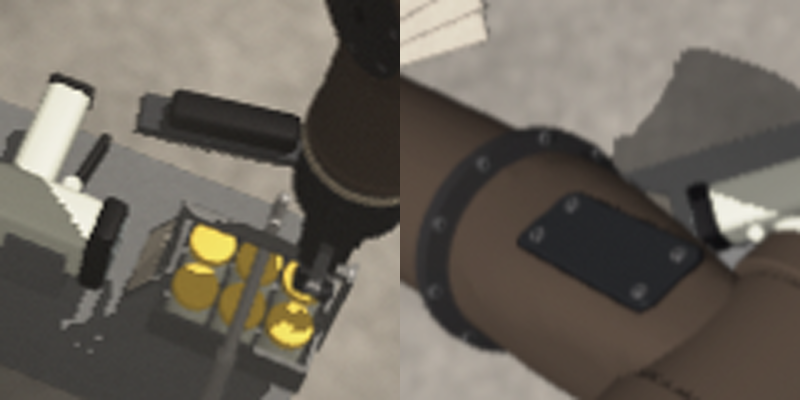

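The hook bar passes under the handle in the scene view, with the tip showing behind it at crop (280,205) and the label facing the scanner. Lower onto the bar.

```bash
python3 -m creep '-1 0 0 0.01 0;-1 0 0 0.01 0;-1 0 0 0.008 0;-1 0 0 0.004 0;-1 0 0 0 0;-1 0 0 0 0'; python3 -m creep '-1 0 0 0.002 0;-1 0 0 0 0;-1 0 0 0 0'
```

```text
time: 12.3
eef_pos: [0.5039, 0.3872, 0.1628]
orientation: [-3.141, 0.0, 1.858]
ft_force: [-0.4, -0.2, -3.2]
opening: 0.0086
finger_force: 78.4
time: 12.55
eef_pos: [0.5041, 0.3875, 0.1615]
orientation: [3.141, -0.0, 1.858]
ft_force: [0.0, 0.0, -3.5]
opening: 0.0081
finger_force: 78.4
```

```bash
python3 -m creep '-1 0 0 0.002 0;-1 0 0 0 0;-1 0 0 0 0';python3 -m creep '-1 0 0 0.001 0;-1 0 0 0 0;-1 0 0 0 0'
```

```text
time: 12.8
eef_pos: [0.5043, 0.3877, 0.1599]
orientation: [3.141, -0.0, 1.858]
ft_force: [-1.3, 0.0, 0.7]
opening: 0.0083
finger_force: 79.2
time: 13.05
eef_pos: [0.5043, 0.3878, 0.1593]
orientation: [3.14, -0.0, 1.858]
ft_force: [-1.1, -0.2, 6.6]
opening: 0.0082
finger_force: 79.9
```

```bash
python3 -m creep '-1 0 0 -0.001 0;-1 0 0 0 0;-0.7 0 0 0 0;-0.6 0 0 0 0;-0.4 0 0 0 0;-0.2 0 0 0 0;-0.2 0 0 0 0;-0.2 0 0 0 0' 20;python3 -m creep '-0.2 0 0 0 0;-0.2 0 0 -0.01 0;-0.2 0 0 -0.02 0;-0.2 0 0 -0.03 0;-0.2 0 0 -0.03 0;-0.2 0 0 -0.03 0;-0.2 0 0 -0.03 0;-0.2 0 0 0 0;-0.2 0 0 0 0'; python3 - <<'E'
from fit import *
s=robot.capture('scene')
print([(np.round(d['pixel'],1).tolist(),round(d['p'],2)) for l in['handle_mid','label'] for d in robot.place_of(l,'scene')[:4]])
cv2.imwrite('pics/g4.png',cv2.resize(s[210:360,290:470],(720,600),interpolation=cv2.INTER_CUBIC))
E
```

```text
time: 13.72
eef_pos: [0.504, 0.3873, 0.1592]
orientation: [-3.141, 0.0, 1.858]
ft_force: [0.1, -0.3, 0.3]
opening: 0.0342
finger_force: 0.0
time: 14.47
eef_pos: [0.5044, 0.3883, 0.3121]
orientation: [3.138, -0.002, 1.858]
ft_force: [-0.4, -0.1, -0.5]
opening: 0.0342
finger_force: 0.0
[([286.2, 157.4], 0.92), ([225.6, 138.3], 0.82), ([393.2, 310.9], 0.76), ([264.2, 177.3], 0.95), ([365.9, 311.5], 0.86), ([208.9, 152.2], 0.76)]
```

View pics/g4.png

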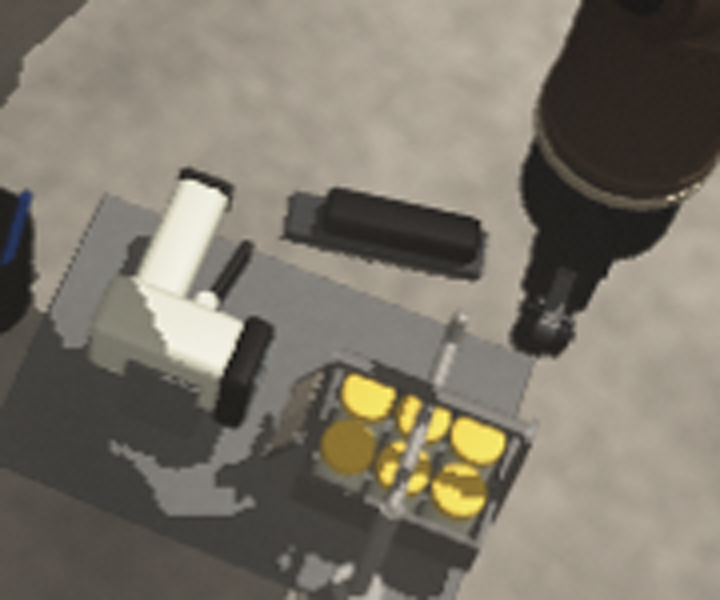

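Caddy hangs on the bar at crop (410,440), handle across it, label towards the window, trigger blade at (235,270). Now rotate and go over the trigger.

```bash
python3 -m creep '0 0 0 0 0.12;0 0 0 0 0.12;0 0 0 0 0.12;0 0 0 0 0.12;0 0 0 0 0.12;0 0 0 0 0.12;0 0 0 0 0.12;0 0 0 0 0.12;0 0 0 0 0.12;0 0 0 0 0.12;0 0 0 0 0.12;0 0 0 0 0.12'; python3 -m creep '1 0 0 0 0.12;1 0 0 0 0.011;1 -0.007 0.02 0 0;1 -0.01 0.027 0 0;1 -0.01 0.03 0 0;1 -0.01 0.03 0 0;1 -0.01 0.03 0 0;1 -0.01 0.03 0 0;1 -0.01 0.026 0 0;1 -0.009 0.02 0 0;1 0 0 0 0;1 0 0 0 0'; python3 - <<'E'
from cell import robot
print(robot.state()['qpos'])
E
```

```text
time: 15.62
eef_pos: [0.5036, 0.3868, 0.3078]
orientation: [3.141, 0.003, 0.412]
ft_force: [-0.8, -0.2, 0.2]
opening: 0.043
finger_force: 0.0
time: 16.62
eef_pos: [0.4912, 0.1601, 0.3089]
orientation: [3.141, 0.001, 0.287]
ft_force: [0.6, 0.3, -0.1]
opening: 0.0856
finger_force: 0.0
[-0.157231    0.23336552 -0.32198146  1.71512376  0.07878872  1.20681762
 -1.78299256]
```

```bash
python3 -m creep '1 0.0015 -0.002 0.02 0;1 0 0 0.03 0;1 0 0 0.03 0;1 0 0 0.03 0;1 0 0 0.02 0;1 0 0 0.01 0;1 0 0 0 0;1 0 0 0 0'; python3 - <<'E'
from fit import *
s=robot.capture('scene');t=robot.capture('top')
for n in('scene','top'):print([(l,np.round(d['pixel'],1).tolist(),round(d['p'],2)) for l in['trigger_face','grip_back'] for d in robot.place_of(l,n)[:2]])
q=[.5211,.2409,.287]
for n,P in[(n,P) for n in('scene','top') for P in((-.05,-.036,.085),(-.05,-.093,.085))]:print(n,proj(n,T(q,P)))
R=lambda im,x0,y0,w,h:cv2.resize(im[y0:y0+h,x0:x0+w],(400,400*h//w),interpolation=cv2.INTER_CUBIC)
cv2.imwrite('pics/g5.png',np.hstack([R(s,280,210,120,120),R(t,140,150,120,120)]))
E
```

```text
time: 17.28
eef_pos: [0.4923, 0.1648, 0.1695]
orientation: [-3.141, 0.0, 0.289]
ft_force: [0.5, 0.3, -0.4]
opening: 0.0854
finger_force: 0.0
[('trigger_face', [349.0, 281.2], 0.46), ('grip_back', [325.7, 268.6], 0.77)]
[('trigger_face', [250.4, 189.1], 0.31), ('grip_back', [219.3, 206.4], 0.71)]
scene [348.87   276.3613]
scene [328.8434 268.6007]
top [199.3375 213.7344]
top [217.8303 208.1341]
```

View pics/g5.png

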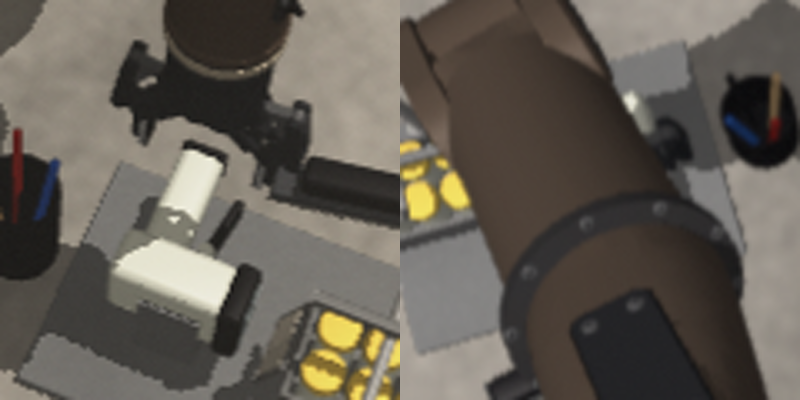

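Fingers straddle the grip (crop 185,190) and the blade (230,225) centrally; the stapler and caddy are clear. Descend.

```bash
python3 -m creep '1 0 0.002 0.015 0;1 0 0 0.02 0;1 0 0 0.02 0;1 0 0 0.02 0;1 0 0 0.015 0;1 0 0 0 0;1 0 0 0 0' 20
```

```text
time: 18.17
eef_pos: [0.4926, 0.1619, 0.0794]
orientation: [3.141, 0.001, 0.287]
ft_force: [0.3, -1.2, 1.6]
opening: 0.0855
finger_force: 0.0
```

```bash
python3 -m creep '-1 0 0 0 0;-1 0 0 0 0;-1 0 0 0 0;-1 0 0 0 0;-1 0 0 0 0;-1 0 0 0 0;-1 0 0 0 0;-1 0 0 0 0' 30; python3 -m creep '-1 0 0 0 0;-1 0 0 0 0;-1 0 0 0 0;-1 0 0 0 0'
```

```text
time: 18.83
eef_pos: [0.4938, 0.1626, 0.0812]
orientation: [-3.142, -0.003, 0.288]
ft_force: [-2.6, 0.7, 12.0]
opening: 0.0495
finger_force: 32.9
time: 19.17
eef_pos: [0.4938, 0.1626, 0.0812]
orientation: [-3.142, -0.003, 0.288]
ft_force: [-3.4, -0.4, 10.9]
opening: 0.0494
finger_force: 32.9
```

Opening 49 mm means fully squeezed. Hold about a second, then release and back up.

```bash
python3 -m creep '-1 0 0 0 0;-1 0 0 0 0;-1 0 0 0 0;-1 0 0 0 0;-1 0 0 0 0;-1 0 0 0 0;-1 0 0 0 0;-1 0 0 0 0'; python3 -m creep '1 0 0 0 0;1 0 0 0 0;1 0 0 0 0;1 0 0 0 0;1 0 0 0 0;1 0 0 0 0;1 0 0 0 0;1 0 0 0 0;1 0 0 0 0;1 0 0 0 0'; python3 -m creep '1 0 0 -0.015 0;1 0 0 -0.025 0;1 0 0 -0.025 0;1 0 0 -0.025 0;1 0 0 -0.03 0;1 0 0 -0.03 0;1 0 0 -0.03 0;1 0 0 -0.02 0;1 0 0 0 0;1 0 0 0 0;1 0 0 0 0;1 0 0 0 0'; python3 - <<'E'
from h import *
s=robot.capture('scene')
cv2.imwrite('pics/g6.png',cv2.resize(s[210:360,270:450],(720,600),interpolation=cv2.INTER_CUBIC))
E
```

```text
time: 19.83
eef_pos: [0.4938, 0.1626, 0.0812]
orientation: [-3.142, -0.003, 0.288]
ft_force: [-2.6, -0.4, 11.5]
opening: 0.0496
finger_force: 32.9
time: 20.67
eef_pos: [0.4928, 0.1619, 0.0793]
orientation: [3.142, 0.0, 0.287]
ft_force: [-0.5, 0.1, 0.5]
opening: 0.0856
finger_force: 0.0
time: 21.67
eef_pos: [0.4922, 0.1616, 0.278]
orientation: [3.141, 0.002, 0.287]
ft_force: [-0.6, -1.0, -0.5]
opening: 0.0854
finger_force: 0.0
```

View pics/g6.png

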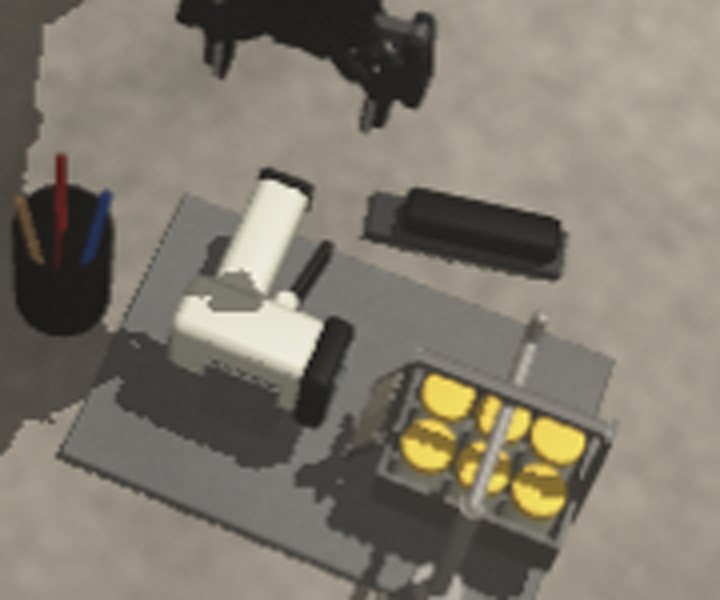

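The caddy still hangs on the bar at crop (490,440), label to the window, and the trigger blade is sprung out at (310,275). Bystanders look unmoved. Handing in.

```bash
python3 -c "
from cell import robot
print(robot.close_job())"
```

```text
the job is handed in; nothing more can be done
None
```

I hung the caddy on the hook with its label facing the scanner, squeezed the trigger fully for about a second and let it spring back, and handed the job in at about 22 s; the hand-in returned no verdict.

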